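# Reverse the screw pots for reassembly

## Robot

A 6-joint arm with a two-finger parallel gripper is mounted at the origin on the work surface. World frame = base frame: x ahead of the robot, y to its left, z up, the work surface at z = 0. Lengths are in m, angles in rad, forces in N, time in s.
With the tool pointing down it reaches from about 0.25 to 0.725 m from the base axis. Payload 4 kg.
Tool frame: the origin (TCP) lies on the centre line of the jaws, within the pads' length; the fingertips stand ahead of it and the grasp point (between the pads) lies 3 mm ahead of it (bot.tcp_to_tips is the z of the fingertips in the tool frame, in m); z points along the fingers, y is the line along which they close (so a half turn about z gives the same grasp; the last joint's range is limited). The gripper opens to 85 mm and grips with 20 to 120 N. Pads are 22 mm wide; open, the fingers measure 114 mm over their backs; the gripper's body (76 mm by 85 mm) begins 54 mm behind the grasp point. The pads swing forward as they close: fully open they stand 13 mm farther back than shut.
Start: joints at [0, 0.241, 0.005, 1.335, 0, 1.571], TCP at [0.5, -0, 0.253] pointing down, gripper open.
Joint ranges: [-2.72, 2.72], [-1.05, 1.87], [-1.09, 1.28], [-1.99, 2.15], [-1.42, 1.44], [-3.14, 3.14]. Speed limits (rad/s): [2.79, 2.79, 3.14, 3.14, 3.14, 3.14].

## Interface

Orientations are given as a unit quaternion [x, y, z, w].
In Python, from workcell import telemetry, camera, camera_params, ticket, boxes_of, cut_out, spot_point, bot gives the robot as it stands.
- The arm moves only by the shell command python3 -m creep 'ROWS'. ROWS is text: rows parted by semicolons, each of 5 numbers parted by spaces: the opening, from 0 (shut) to 1 (fully open), then the shift along the tool's x, y, z in units of 150 mm (1.0 is 150 mm), then the turn about the tool's z in units of 180 degrees (1.0 is 180 degrees). In form: claw x y z turn; .... A call has 1 to 12 rows; each row is the pose to reach, as a shift and turn from the pose commanded when the call began, along the tool's axes at that moment, turning the shorter way round; what a row does not reach only later rows make up. A row lasts 1/8 s, in which the tool goes at most 62.5 mm and 10.7 degrees, less where a joint would pass 70% of its speed; a pose out of reach is approached as far as the arm can. A call with a number of a shift or a turn outside -1 to 1 is refused whole. A call with a gripper value outside its range is refused whole. The fingers move at their own pace and stop on an object; the grip force is fixed at half the most. Time passes only in rows, so rows that repeat a pose let the fingers close. It gives the time, the measured TCP pose, the force, the opening and the grip force at its end, in the units of the state.
- telemetry.get_obs(): the state, without advancing time (a new reading comes with each control period).
- camera(name): name is "scene" or "side" or "wrist"; returns the picture (384x512x3 uint8, red, green, blue); there is no depth.
- camera_params(name): a dict with "camera_matrix" (3x3 intrinsics, pixels), "k1" (the pictures are not rectified: a ray, as slopes to the right and down, at radius r is drawn at 1 + k1 r^2 times it, then the intrinsics apply), "eye" and "attitude" of the camera in the world. Camera axes: x right, y down, z forward; pixel columns grow to the right and rows downward; lengths in m; the calibration is good to about 2 mm. A picture is of the moment at which its call begins: read the wrist's pose just before it. camera_params takes no time and is no camera call; for the wrist camera it gives the pose at the moment of the call.
- ticket.job_done(): hands the job in; it is judged then, once.
Trained networks look in the newest picture that a camera, given by its name, has taken for a name from the list of things; names that differ only in an ending like _2 or _b are one class to them, and where a whole thing is asked for, a point or a joint stands for the part that bears it (a point fixed in the world has none). Each returns a list of dicts, best first, with "conf" (0 to 1); they miss things now and then, are a little off and sometimes report something else, mostly with a low value. They report only what shows in the picture. A call takes as long as a camera call. They do not tell look-alikes from the thing itself.
- boxes_of(thing, camera): "at" ([x, y, z] in m, in world coordinates, good to about 4 mm: the middle of the surface that is visible of it).
- cut_out(thing, camera): "pixels" (384x512 bool, what is visible of it).
- spot_point(thing, camera): "at" ([x, y, z] in m, in world coordinates, good to about 4 mm: a listed point, or the origin of a listed thing).
The state is a dict: "clock": time; "joint_pos": joint angles; "joint_vel": joint speeds; "tau": joint torques, N m; "eef_pos": TCP position; "tool_rot": TCP orientation; "ft_force": force on the tool from outside, world axes, zero at the start; "ft_torque": the same for the moment, N m; "grip_width": finger opening in m; "grasp_force": force on a finger pad.
Only numpy, scipy, OpenCV 4.12 (cv2) and the standard library are available. Lean on these libraries where they do the work, as an engineer would, in place of code of your own. Each camera call takes 0.05 s, during which the arm holds its last target. There are 200 camera calls.

## Task

While the phone was taken apart, its screws went into four lidded pots standing in a row in the black tray, starting from that tray's orange end. Move all four pots to the silver tray in the reverse order, one to a compartment: the pot nearest the orange end of the black tray goes farthest from the orange end of the silver tray, and so on, so that the last pot filled ends up at the silver tray's orange end. Keep the pots upright throughout, and leave each standing flat inside its compartment.

Things in the scene. Friction and masses are not known exactly. Their poses are not given: they have to be found in the camera images.
- strip_tray: Black take-apart tray, fixed, 252 x 66 mm, 10 mm high, any yaw, on either side: a row of four open square compartments along x, centres at x = +93, +31, -31, -93 mm, y = 0, each 58 mm inside, floor 4 mm above the origin, walls 4 mm thick. An orange block (18 mm long, 14 mm high) stands beyond its +x end. Origin: centre of its underside, z up.
- build_tray: Silver (aluminium) reassembly tray, fixed, any yaw, empty at the start; same shape and sizes as the black one: compartment centres at x = +93, +31, -31, -93 mm, y = 0, each 58 mm square inside, floor 4 mm and rims 10 mm above the origin, orange block beyond its +x end. Origin: centre of its underside, z up.
- card_red: Dark red square card, 52 x 52 x 3 mm, fixed on the floor of one compartment of the black tray, underneath the red pot at the start; it stays there and so shows where that pot came from. Origin: centre of its underside, z up; its top is 3 mm above.
- pot_red: Closed round screw pot, white body 34 mm in diameter and red lid 36 mm in diameter (upper 18 mm), 45 mm high, about 50 to 95 g, loose, standing upright on the dark red card at the start. Origin: centre of its underside; z runs up its axis.
- card_yellow: Dark yellow square card, 52 x 52 x 3 mm, fixed on the floor of one compartment of the black tray, underneath the yellow pot at the start; it stays there and so shows where that pot came from. Origin: centre of its underside, z up; its top is 3 mm above.
- pot_yellow: Closed round screw pot, white body 34 mm in diameter and yellow lid 36 mm in diameter (upper 18 mm), 45 mm high, about 50 to 95 g, loose, standing upright on the dark yellow card at the start. Origin: centre of its underside; z runs up its axis.
- card_green: Dark green square card, 52 x 52 x 3 mm, fixed on the floor of one compartment of the black tray, underneath the green pot at the start; it stays there and so shows where that pot came from. Origin: centre of its underside, z up; its top is 3 mm above.
- pot_green: Closed round screw pot, white body 34 mm in diameter and green lid 36 mm in diameter (upper 18 mm), 45 mm high, about 50 to 95 g, loose, standing upright on the dark green card at the start. Origin: centre of its underside; z runs up its axis.
- card_blue: Dark blue square card, 52 x 52 x 3 mm, fixed on the floor of one compartment of the black tray, underneath the blue pot at the start; it stays there and so shows where that pot came from. Origin: centre of its underside, z up; its top is 3 mm above.
- pot_blue: Closed round screw pot, white body 34 mm in diameter and blue lid 36 mm in diameter (upper 18 mm), 45 mm high, about 50 to 95 g, loose, standing upright on the dark blue card at the start. Origin: centre of its underside; z runs up its axis.
Not all that is in view belongs to the job. Leave any pink or white look-alike of the card_yellow alone. What is shaped like the pot_yellow but pink is not meant.

How it is judged:
At the end, for the whole second after the job is handed in: All four pots stand upright (within 0.1 rad), at rest on the silver tray's floor (within 4 mm), each within 14.5 mm along both tray axes of its compartment's centre; the pot whose card lies at x in the black tray's frame is in the compartment at -x in the silver tray's frame ((x of card_red in the frame of strip_tray below 0.073 m or x of card_red in the frame of strip_tray above 0.113 m or x of pot_red in the frame of build_tray between -0.1075 and -0.0785 m) and (x of card_red in the frame of strip_tray below 0.011 m or x of card_red in the frame of strip_tray above 0.051 m or x of pot_red in the frame of build_tray between -0.0455 and -0.0165 m) and (x of card_red in the frame of strip_tray below -0.051 m or x of card_red in the frame of strip_tray above -0.011 m or x of pot_red in the frame of build_tray between 0.0165 and 0.0455 m) and (x of card_red in the frame of strip_tray below -0.113 m or x of card_red in the frame of strip_tray above -0.073 m or x of pot_red in the frame of build_tray between 0.0785 and 0.1075 m) and y of pot_red in the frame of build_tray between -0.0145 and 0.0145 m and z of pot_red in the frame of build_tray between 0 and 0.008 m and angle between each of pot_red, pot_yellow, pot_green, pot_blue's own z axis and vertical below 0.1 rad and linear speed of each of pot_red, pot_yellow, pot_green, pot_blue below 0.02 m/s and (x of card_yellow in the frame of strip_tray below 0.073 m or x of card_yellow in the frame of strip_tray above 0.113 m or x of pot_yellow in the frame of build_tray between -0.1075 and -0.0785 m) and (x of card_yellow in the frame of strip_tray below 0.011 m or x of card_yellow in the frame of strip_tray above 0.051 m or x of pot_yellow in the frame of build_tray between -0.0455 and -0.0165 m) and (x of card_yellow in the frame of strip_tray below -0.051 m or x of card_yellow in the frame of strip_tray above -0.011 m or x of pot_yellow in the frame of build_tray between 0.0165 and 0.0455 m) and (x of card_yellow in the frame of strip_tray below -0.113 m or x of card_yellow in the frame of strip_tray above -0.073 m or x of pot_yellow in the frame of build_tray between 0.0785 and 0.1075 m) and y of pot_yellow in the frame of build_tray between -0.0145 and 0.0145 m and z of pot_yellow in the frame of build_tray between 0 and 0.008 m and (x of card_green in the frame of strip_tray below 0.073 m or x of card_green in the frame of strip_tray above 0.113 m or x of pot_green in the frame of build_tray between -0.1075 and -0.0785 m) and (x of card_green in the frame of strip_tray below 0.011 m or x of card_green in the frame of strip_tray above 0.051 m or x of pot_green in the frame of build_tray between -0.0455 and -0.0165 m) and (x of card_green in the frame of strip_tray below -0.051 m or x of card_green in the frame of strip_tray above -0.011 m or x of pot_green in the frame of build_tray between 0.0165 and 0.0455 m) and (x of card_green in the frame of strip_tray below -0.113 m or x of card_green in the frame of strip_tray above -0.073 m or x of pot_green in the frame of build_tray between 0.0785 and 0.1075 m) and y of pot_green in the frame of build_tray between -0.0145 and 0.0145 m and z of pot_green in the frame of build_tray between 0 and 0.008 m and (x of card_blue in the frame of strip_tray below 0.073 m or x of card_blue in the frame of strip_tray above 0.113 m or x of pot_blue in the frame of build_tray between -0.1075 and -0.0785 m) and (x of card_blue in the frame of strip_tray below 0.011 m or x of card_blue in the frame of strip_tray above 0.051 m or x of pot_blue in the frame of build_tray between -0.0455 and -0.0165 m) and (x of card_blue in the frame of strip_tray below -0.051 m or x of card_blue in the frame of strip_tray above -0.011 m or x of pot_blue in the frame of build_tray between 0.0165 and 0.0455 m) and (x of card_blue in the frame of strip_tray below -0.113 m or x of card_blue in the frame of strip_tray above -0.073 m or x of pot_blue in the frame of build_tray between 0.0785 and 0.1075 m) and y of pot_blue in the frame of build_tray between -0.0145 and 0.0145 m and z of pot_blue in the frame of build_tray between 0 and 0.008 m); the robot touches nothing.
It fails at once if a pot is tipped more than about 35 degrees (angle between any of pot_red, pot_yellow, pot_green, pot_blue's own z axis and vertical above 0.6 rad).
It also fails if it takes over 101 s, if anything falls off the work surface, if the arm or the gripper's body presses on something with over 40 N, if the wrist force passes 120 N, or if a joint passes its speed limit or range.

## Working session

There is one attempt and no reset: what is moved stays moved. The work goes in short steps, Python scripts to look and compute and a shell command to move; the robot and the scene stay as the last step left them, time stands still between calls to the robot, and variables do not carry over. Pictures are saved under pics/ and viewed, at most 14 in all, crops included, and the job is handed in when it is done.

```bash
mkdir -p pics; ls; python3 - <<'E'
from workcell import *
import cv2,numpy as np
print(telemetry.get_obs()); print(bot.tcp_to_tips)
ims=[]
for c in ["scene","side"]:
    im=camera(c); cv2.imwrite(f"pics/{c}0.png",cv2.resize(im[:,:,::-1],(800,600)))
    for t in ["strip_tray","build_tray","pot_red","pot_yellow","pot_green","pot_blue"]:
        print(c,t,[(np.round(d["at"],3).tolist(),round(d["conf"],2)) for d in spot_point(t,c)])
E
```

```text
pics
{'clock': 0.0, 'joint_pos': array([1.78952221e-05, 2.41396530e-01, 3.72194059e-03, 1.33523815e+00,
       3.01604467e-05, 1.57080975e+00]), 'joint_vel': array([ 0.0001955 ,  0.00037413,  0.00056179, -0.00029892, -0.00139799,
       -0.00063837]), 'tau': array([ 5.50268451e-04, -3.72315860e+01,  2.52406776e+01,  1.67737965e-02,
        2.29149265e-05,  1.14679995e-05]), 'eef_pos': array([4.99397717e-01, 1.74269988e-05, 2.52420284e-01]), 'tool_rot': array([ 0.70710482,  0.70710795, -0.00073761, -0.00075892]), 'ft_force': array([-0.96325068,  0.29653866, -0.69901505]), 'ft_torque': array([0.01876211, 0.04220516, 0.02899032]), 'grasp_force': 0.0, 'grip_width': 0.08544131537357434}
0.022
scene strip_tray [([0.556, -0.218, -0.003], 0.86)]
scene build_tray [([0.528, 0.205, -0.001], 0.63)]
scene pot_red [([0.652, -0.214, 0.006], 0.9)]
scene pot_yellow [([0.467, -0.222, 0.004], 0.76), ([0.385, -0.146, -0.001], 0.76), ([0.327, -0.178, -0.001], 0.43)]
scene pot_green [([0.521, -0.223, 0.005], 0.59)]
scene pot_blue [([0.59, -0.217, 0.004], 0.7), ([0.587, -0.216, 0.003], 0.69)]
side strip_tray [([0.56, -0.219, 0.002], 0.71)]
side build_tray [([0.53, 0.211, 0.0], 0.9)]
side pot_red [([0.658, -0.215, 0.009], 0.55), ([0.645, -0.218, 0.003], 0.3)]
side pot_yellow [([0.33, -0.179, -0.0], 0.95), ([0.466, -0.224, 0.009], 0.69), ([0.385, -0.144, -0.002], 0.65)]
side pot_green [([0.52, -0.222, 0.007], 0.92), ([0.558, -0.218, 0.0], 0.74)]
side pot_blue [([0.586, -0.214, 0.008], 0.92)]
```

View pics/scene0.png

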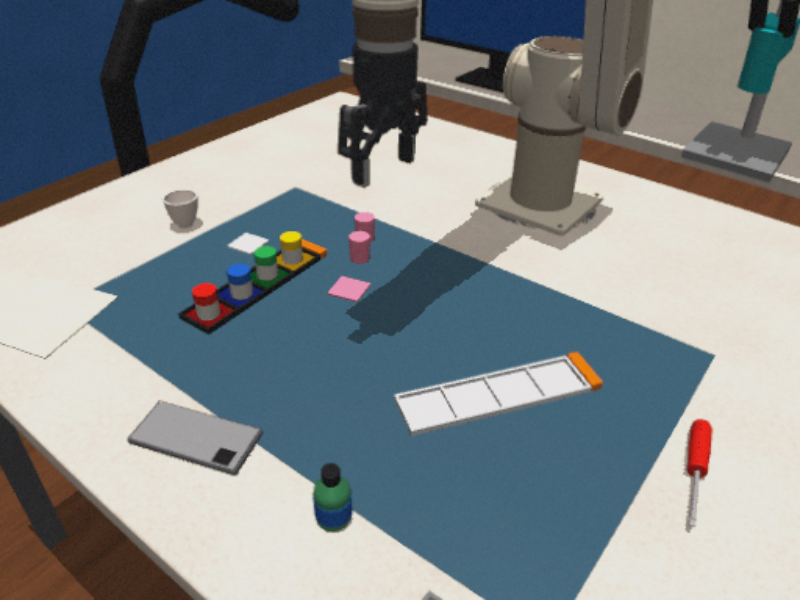

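View pics/side0.png

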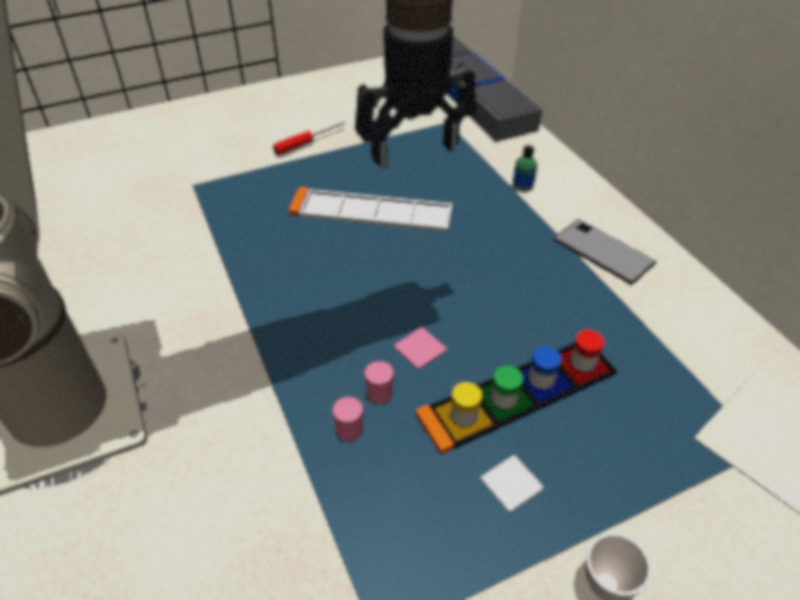

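Scene/side pictures: the black tray runs from orange block (scene 313,248; side 433,428) through yellow, green, blue to red (scene 206,302; side 588,350). The silver tray's orange block is at scene 585,370. The pink pots (scene 360,240), the pink card (350,288) and the white card (248,243) are look-alikes. Next I measure more precisely.

```bash
cat > h.py <<'E'
from workcell import *
import cv2,numpy as np
from scipy.spatial.transform import Rotation as R
def rays(px,P):
    K=np.array(P["camera_matrix"]);k=P["k1"]
    d=cv2.undistortPoints(np.float64(px).reshape(-1,1,2),K,np.array([k,0,0,0,0.]))[:,0]
    A=np.array(P["attitude"],float); A=A if A.shape==(3,3) else R.from_quat(A).as_matrix()
    return np.array(P["eye"],float), np.c_[d,np.ones(len(d))]@A.T
def plane(px,P,z):
    e,d=rays(px,P); return (e+d*((z-e[2])/d[:,2])[:,None])[:,:2]
HUE={"red":(0,6),"yellow":(22,32),"green":(50,80),"blue":(100,118)}
def lid(im,c):
    h=cv2.cvtColor(im,cv2.COLOR_RGB2HSV); a,b=HUE[c]
    m=((h[...,0]>=a)&(h[...,0]<=b)&(h[...,1]>130)&(h[...,2]>110)).astype(np.uint8)
    return m
E
python3 - <<'E'
from h import *
print(camera_params("scene"))
for c in ["scene","side"]:
    im=camera(c);P=camera_params(c)
    for t in ["strip_tray","build_tray"]:
        r=cut_out(t,c)
        if not r: print("none",t);continue
        m=r[0]["pixels"].astype(np.uint8)
        p=cv2.findContours(m,cv2.RETR_EXTERNAL,cv2.CHAIN_APPROX_NONE)[0]
        p=max(p,key=len)[:,0]
        w=plane(p,P,0.010)*1000
        print(c,t,cv2.minAreaRect(w.astype(np.float32)))
    for t in HUE:
        r=[b for b in boxes_of("pot_"+t,c)][:3]
        print(c,t,[(np.round(b["at"],3).tolist(),round(b["conf"],2)) for b in r])
E
```

```text
{'camera_matrix': array([[422.70114772,   0.        , 248.59222529],
       [  0.        , 422.70114772, 190.51229568],
       [  0.        ,   0.        ,   1.        ]]), 'k1': -0.08991852112940947, 'eye': array([1.10675917, 0.47981769, 0.60790016]), 'attitude': array([ 0.38809628,  0.80211684, -0.40593289, -0.20299837])}
scene strip_tray ((547.6188354492188, -211.66302490234375), (285.31463623046875, 80.11719512939453), 1.989132285118103)
scene build_tray ((525.3710327148438, 218.97091674804688), (76.18856048583984, 278.5998840332031), 56.48103713989258)
scene red [([0.654, -0.199, 0.041], 0.67), ([0.472, -0.214, 0.038], 0.41)]
scene yellow [([0.393, -0.137, 0.032], 0.72), ([0.476, -0.217, 0.039], 0.7), ([0.475, -0.211, 0.002], 0.69)]
scene green [([0.531, -0.212, 0.036], 0.77)]
scene blue [([0.595, -0.205, 0.036], 0.76)]
side strip_tray ((545.6695556640625, -236.46717834472656), (71.8511734008789, 274.9486083984375), 85.862548828125)
side build_tray ((520.8292846679688, 208.75543212890625), (79.13028717041016, 273.8060607910156), 55.38587188720703)
side red [([0.644, -0.223, 0.048], 0.75)]
side yellow [([0.38, -0.153, 0.038], 0.98), ([0.325, -0.186, 0.045], 0.71)]
side green [([0.516, -0.229, 0.048], 0.56)]
side blue [([0.581, -0.222, 0.048], 0.93)]
```

```bash
python3 -m creep '1 -0.3 0 0 0.05;1 -0.6 0 0 0.1;1 -0.9 0 0 0.15;1 -1 0 0 0.2;1 -1 0 0 0.25;1 -1 0 0 0.3;1 -1 0 0 0.35;1 -1 0 0 0.4;1 -1 0 0 0.45;1 -1 0 0 0.5;1 -1 0 0 0.5'; python3 - <<'E'
from h import *
o=telemetry.get_obs();print(o["joint_pos"],o["eef_pos"],R.from_quat(o["tool_rot"]).as_matrix().round(3))
cv2.imwrite("pics/w1.png",cv2.cvtColor(camera("wrist"),cv2.COLOR_RGB2BGR))
E
```

```text
clock: 2.78
eef_pos: [0.5, -0.15, 0.2533]
tool_rot: [1.0, 0.001, -0.0, -0.0]
ft_force: [-0.1, -0.7, -0.1]
grip_width: 0.0856
grasp_force: 0.0
[-2.91481627e-01  2.84387320e-01  6.33380784e-02  1.34979933e+00
  6.27047026e-06  2.84829471e+00] [ 0.4999968  -0.15001073  0.25327552] [[ 1.     0.002 -0.   ]
 [ 0.002 -1.     0.   ]
 [-0.    -0.    -1.   ]]
```

View pics/w1.png

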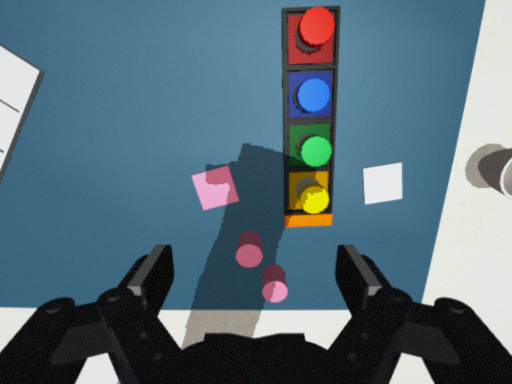

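Wrist picture: yellow lid (315,200) next to the orange block (308,220), then green (316,151), blue (314,95), red (317,26). The pink pots (250,255), (275,285), pink card (215,187) and white card (382,183) can be mistaken for targets, and I exclude them. I check the lids in one crop and move over to view the silver tray.

```bash
python3 - <<'E'
from h import *
P=camera_params("wrist"); im=camera("wrist")
cv2.imwrite("pics/crop1.png",cv2.resize(im[0:240,170:420,::-1],(625,600)))
pts=[]
for t in HUE:
    m=lid(im,t); n,l,s,c=cv2.connectedComponentsWithStats(m); i=1+np.argmax(s[1:,4])
    q=cv2.findContours((l==i).astype(np.uint8),cv2.RETR_EXTERNAL,cv2.CHAIN_APPROX_NONE)[0][0][:,0]
    w=plane(q,P,0.052); print(t,s[i],plane([c[i]],P,0.050).round(4), [np.round(v,4) for v in cv2.minEnclosingCircle(w.astype(np.float32)*1)])
h=cv2.cvtColor(im,cv2.COLOR_RGB2HSV); m=((h[...,0]>8)&(h[...,0]<18)&(h[...,1]>150)&(h[...,2]>150)).astype(np.uint8)
n,l,s,c=cv2.connectedComponentsWithStats(m); i=1+np.argmax(s[1:,4]); print("orange",s[i],plane([c[i]],P,0.014))
print("tray corners", plane([[282,8],[340,7],[334,215],[285,215]],P,0.010).round(3))
E
python3 -m creep '1 0 -0.3 0 -0.05;1 0 -0.6 0 -0.1;1 0 -0.9 0 -0.15;1 0 -1 0 -0.2;1 0 -1 0 -0.25;1 0 -1 0 -0.3;1 0 -1 0 -0.35;1 0 -1 0 -0.4;1 0 -1 0 -0.45;1 0 -1 0 -0.5;1 0 -1 0 -0.5'
```

```text
red [ 288    7   47   57 2034] [[ 0.6447 -0.2074]] [array([ 0.6405, -0.206 ]), np.float64(0.0315)]
yellow [ 290  171   39   43 1179] [[ 0.4747 -0.217 ]] [array([ 0.4777, -0.2152]), np.float64(0.031)]
green [300 136  32  31 760] [[ 0.5252 -0.2199]] [array([ 0.5254, -0.2193]), np.float64(0.0181)]
blue [    0   144   142   163 11430] [[0.4062 0.1139]] [array([0.4046, 0.1247]), np.float64(0.1289)]
orange [286 214  46  13 165] [[ 0.4240133  -0.22085934]]
tray corners [[ 0.68  -0.18 ]
 [ 0.682 -0.245]
 [ 0.43  -0.26 ]
 [ 0.429 -0.192]]
clock: 4.25
eef_pos: [0.5, 0.0, 0.2533]
tool_rot: [0.707, 0.707, 0.0, 0.0]
ft_force: [0.4, -0.5, 0.1]
grip_width: 0.0854
grasp_force: 0.0
```

View pics/crop1.png

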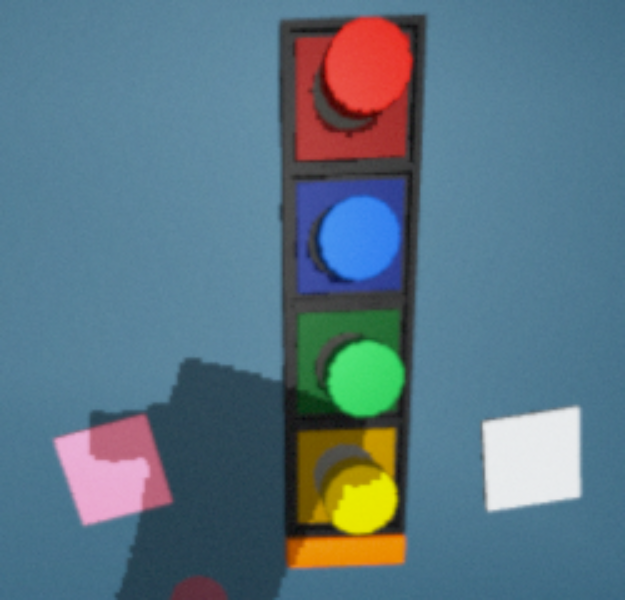

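```bash
python3 -m creep '1 0.3 0 0 -0.05;1 0.6 0 0 -0.1;1 0.8 0 0 -0.15;1 0.8 0 0 -0.2;1 0.8 0 0 -0.25;1 0.8 0 0 -0.31;1 0.8 0 0 -0.31'; python3 - <<'E'
from h import *
P=camera_params("wrist"); im=camera("wrist"); o=telemetry.get_obs()
cv2.imwrite("pics/w2.png",im[...,::-1])
# rebuild camera pose at first look
T=R.from_quat(o["tool_rot"]); A=R.from_quat(P["attitude"]); T0=R.from_quat([1,0.001,0,0])
P0=dict(P); P0["eye"]=np.array([.5,-.15,.2533])+T0.apply(T.inv().apply(P["eye"]-o["eef_pos"])); P0["attitude"]=(T0*T.inv()*A).as_quat()
print("lids r b g y",plane([[317.2,26],[314,95.2],[316.4,151.2],[314.4,199.2]],P0,0.052).round(4).tolist())
print(o["joint_pos"].round(2))
h=cv2.cvtColor(im,cv2.COLOR_RGB2HSV); m=((h[...,0]>8)&(h[...,0]<18)&(h[...,1]>150)&(h[...,2]>120)).astype(np.uint8)
n,l,s,c=cv2.connectedComponentsWithStats(m); i=1+np.argmax(s[1:,4]); print("orange",s[i],plane([c[i]],P,0.014))
r=cut_out("build_tray","wrist")
if r:
    m=r[0]["pixels"].astype(np.uint8); q=max(cv2.findContours(m,0,1)[0],key=len)
    print(plane(cv2.boxPoints(cv2.minAreaRect(q)),P,0.010).round(4),cv2.minAreaRect(q))
print([(np.round(d["at"],4),d["conf"]) for d in spot_point("build_tray","wrist")])
E
```

```text
clock: 5.12
eef_pos: [0.5, 0.1201, 0.2533]
tool_rot: [0.296, 0.955, -0.0, -0.0]
ft_force: [0.1, -0.3, 0.1]
grip_width: 0.0856
grasp_force: 0.0
lids r b g y [[0.6535, -0.2143], [0.5867, -0.2152], [0.526, -0.222], [0.468, -0.2236]]
[0.24 0.27 0.04 1.34 0.   0.84]
orange [ 14 237  36  31 469] [[ 0.42237139 -0.21994973]]
[[0.6055 0.1024]
 [0.3884 0.2643]
 [0.4301 0.3176]
 [0.6594 0.1677]] ((323.4419860839844, 126.5493392944336), (58.99557876586914, 217.82568359375), 4.635463714599609)
[(array([ 0.5286,  0.2089, -0.0038]), 0.81)]
```

View pics/w2.png

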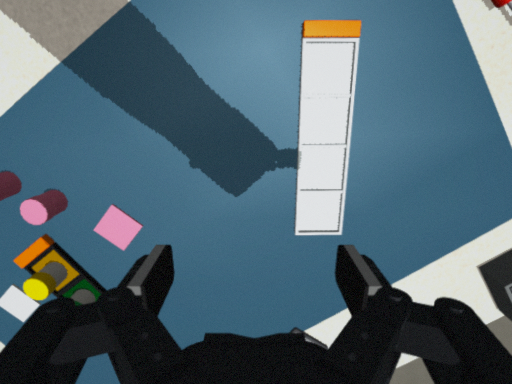

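The silver tray's orange block is at (331,28), and its rim corners are at about (302,38), (359,38), (342,234) and (295,235). The camera tilt/parallax is handled by the projection.

```bash
cat > st.py <<'E'
from h import *
C=np.array(np.load("c.npy")); 
E
python3 - <<'E'
from h import *
P=camera_params("wrist")
c=plane([[302.5,38],[359.5,38],[342,234.5],[295,235]],P,0.010); print(c.round(4))
top=(c[0]+c[1])/2; bot_=(c[2]+c[3])/2; u=top-bot_; L=np.linalg.norm(u); u/=L; m=(top+bot_)/2
print("len",L,"yaw",np.degrees(np.arctan2(u[1],u[0])),m, np.linalg.norm(c[0]-c[1]),np.linalg.norm(c[2]-c[3]))
for x in (.093,.031,-.031,-.093): print(x,(m+u*x).round(4))
E
```

```text
[[0.4078 0.2517]
 [0.4448 0.3067]
 [0.6536 0.1675]
 [0.6164 0.1118]]
len 0.2510299988952249 yaw 146.22999370233003 [0.53067122 0.20944515] 0.06623871410361784 0.06696839432226474
0.093 [0.4534 0.2611]
0.031 [0.5049 0.2267]
-0.031 [0.5564 0.1922]
-0.093 [0.608  0.1578]
```

```bash
cat > go.py <<'E'
import sys
from h import *
B=dict(red=(.6535,-.2143),blue=(.5867,-.2152),green=(.526,-.222),yellow=(.468,-.2236))
S=dict(red=(.4534,.2611),blue=(.5049,.2267),green=(.5564,.1922),yellow=(.608,.1578))
def to(xy,z,yaw):
    o=telemetry.get_obs(); M=R.from_quat(o["tool_rot"]).as_matrix()
    d=M.T@(np.r_[xy,z]-o["eef_pos"])/.15
    y0=np.degrees(np.arctan2(M[1,0],M[0,0])); t=-((yaw-y0+180)%360-180)/180
    print(d.round(3),"turn",round(t,3),"j",o["joint_pos"].round(2),o["eef_pos"].round(4),o["grip_width"])
w,c,z=sys.argv[1],sys.argv[2],float(sys.argv[3])
to((B if w=="B" else S)[c],z,183.1 if w=="B" else 146.2)
E
rm st.py; python3 go.py B red 0.15
```

```text
[-2.103 -1.262  0.689] turn -0.208 j [0.24 0.27 0.04 1.34 0.   0.84] [0.5    0.12   0.2533] 0.0848328378945892
```

```bash
python3 -m creep '1 -0.25 -0.15 0.08 -0.03;1 -0.5 -0.3 0.16 -0.07;1 -0.75 -0.46 0.25 -0.11;1 -1 -0.61 0.33 -0.15;1 -1 -0.61 0.33 -0.208;1 -1 -0.61 0.33 -0.208'; python3 go.py B red 0.15
```

```text
clock: 6.02
eef_pos: [0.5726, -0.0407, 0.2034]
tool_rot: [-0.026, 1.0, 0.0, -0.0]
ft_force: [-0.1, -0.2, -0.0]
grip_width: 0.0854
grasp_force: 0.0
[-0.479 -1.184  0.355] turn -0.001 j [-0.07  0.41  0.12  1.28  0.   -0.12] [ 0.5726 -0.0407  0.2034] 0.08535110235780809
```

```bash
python3 -m creep '1 -0.1 -0.25 0.08 0;1 -0.2 -0.5 0.16 0;1 -0.32 -0.75 0.25 0;1 -0.44 -1 0.35 0;1 -0.44 -1 0.35 0'; python3 -m creep '1 -0.02 -0.1 0 0;1 -0.04 -0.184 0 0;1 -0.04 -0.184 0.1 0;1 -0.04 -0.184 0.2 0;1 -0.04 -0.184 0.2 0';python3 go.py B red 0.046;python3 - <<'E'
from h import *
cv2.imwrite("pics/w3.png",camera("wrist")[...,::-1])
E
```

```text
clock: 6.65
eef_pos: [0.6469, -0.1878, 0.149]
tool_rot: [-0.025, 1.0, 0.0, -0.001]
ft_force: [-0.2, 0.7, 0.3]
grip_width: 0.0852
grasp_force: 0.0
clock: 7.28
eef_pos: [0.6528, -0.2121, 0.1185]
tool_rot: [-0.029, 1.0, 0.001, -0.003]
ft_force: [0.2, -0.3, -0.3]
grip_width: 0.0851
grasp_force: 0.0
[-0.006 -0.016  0.483] turn 0.001 j [-0.31  0.69  0.37  1.25  0.   -0.37] [ 0.6528 -0.2121  0.1185] 0.08513506067918185
```

View pics/w3.png

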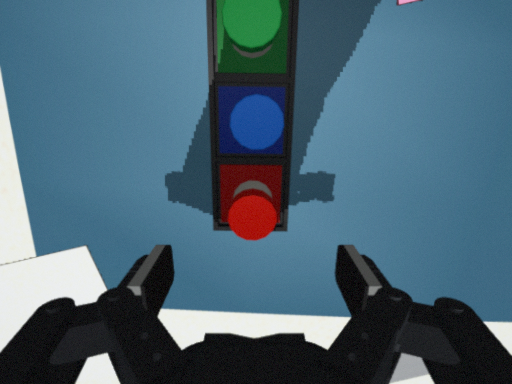

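Red lid at (252,214), centred between the fingers, blue at (257,122). I check the estimates against this view.

```bash
python3 - <<'E'
from h import *
print(plane([[252,214],[257,122],[252,15]],camera_params("wrist"),0.052).round(4))
E
python3 -m creep '1 0 -0.015 0.15 0;1 0 -0.015 0.3 0;1 0 -0.015 0.42 0;1 0 -0.015 0.483 0;1 0 -0.015 0.483 0;1 0 -0.015 0.483 0'
```

```text
[[ 0.6511 -0.2129]
 [ 0.5871 -0.2132]
 [ 0.5261 -0.2198]]
clock: 8.07
eef_pos: [0.6554, -0.2157, 0.0498]
tool_rot: [-0.028, 1.0, -0.0, 0.001]
ft_force: [-0.2, 0.8, 0.1]
grip_width: 0.0854
grasp_force: 0.0
```

```bash
python3 -m creep '0 0.02 0 0 0;0 0.02 0 0 0;0 0.02 0 0 0;0 0.02 0 0 0;0 0.02 0 0 0;0 0.02 0 0 0;0 0.02 0 0 0;0 0.02 0 0 0'; python3 -m creep '0 0 0 -0.1 0;0 0 0 -0.3 0;0 0 0 -0.5 0;0 0 0 -0.7 0;0 0 0 -0.7 0'; python3 go.py S red 0.15
```

```text
clock: 9.07
eef_pos: [0.6522, -0.2158, 0.0496]
tool_rot: [-0.028, 1.0, -0.0, 0.001]
ft_force: [0.2, -1.1, 6.5]
grip_width: 0.0343
grasp_force: 60.0
clock: 9.7
eef_pos: [0.6533, -0.2162, 0.1572]
tool_rot: [-0.028, 1.0, -0.001, 0.003]
ft_force: [0.1, -0.2, -1.5]
grip_width: 0.0338
grasp_force: 59.8
[1.151 3.252 0.035] turn 0.206 j [-0.32  0.67  0.42  1.32  0.   -0.38] [ 0.6533 -0.2162  0.1572] 0.033791020406153935
```

```bash
python3 -m creep '0 0.08 0.2 0 0;0 0.16 0.4 0 0;0 0.24 0.6 0 0;0 0.32 0.8 0 0;0 0.4 1 0 0'; python3 -m creep '0 0.08 0.2 0 0;0 0.16 0.4 0 0;0 0.24 0.6 0 0;0 0.32 0.8 0 0;0 0.4 1 0 0'; python3 -m creep '0 0.08 0.2 0 0.04;0 0.16 0.4 0 0.08;0 0.24 0.6 0 0.12;0 0.32 0.8 0 0.16;0 0.35 1 0 0.206;0 0.35 1 0 0.206'; python3 go.py S red 0.0478
```

```text
clock: 10.32
eef_pos: [0.5816, -0.0682, 0.1519]
tool_rot: [-0.028, 1.0, 0.0, -0.002]
ft_force: [0.6, -0.6, -0.1]
grip_width: 0.034
grasp_force: 59.9
clock: 10.95
eef_pos: [0.5132, 0.0778, 0.1522]
tool_rot: [-0.028, 1.0, -0.0, -0.002]
ft_force: [1.2, 0.8, -1.3]
grip_width: 0.0343
grasp_force: 59.9
clock: 11.7
eef_pos: [0.4526, 0.2251, 0.1524]
tool_rot: [0.289, 0.957, -0.001, -0.001]
ft_force: [-0.3, 0.2, -0.8]
grip_width: 0.0343
grasp_force: 59.9
[0.128 0.204 0.697] turn 0.001 j [ 0.46  0.32 -0.16  1.09  0.    1.05] [0.4526 0.2251 0.1524] 0.03434777859638076
```

```bash
python3 -m creep '0 0.06 0.1 0 0;0 0.128 0.204 0.1 0;0 0.128 0.204 0.25 0;0 0.128 0.204 0.4 0;0 0.128 0.204 0.55 0;0 0.128 0.204 0.6 0;0 0.128 0.204 0.6 0'; python3 go.py S red 0.0478;python3 - <<'E'
from h import *
a=camera("wrist");b=camera("scene");print(a.shape)
cv2.imwrite("pics/p1.png",np.hstack([cv2.resize(a[...,::-1],(400,300)),cv2.resize(b[180:300,210:400,::-1],(400,300))]))
E
```

```text
clock: 12.58
eef_pos: [0.4547, 0.2599, 0.063]
tool_rot: [0.291, 0.957, -0.001, -0.001]
ft_force: [-0.6, 0.0, -0.6]
grip_width: 0.0342
grasp_force: 59.9
[0.012 0.002 0.101] turn -0.0 j [ 0.52  0.45 -0.23  0.9   0.    1.11] [0.4547 0.2599 0.063 ] 0.034237308172868734
(384, 512, 3)
```

View pics/p1.png

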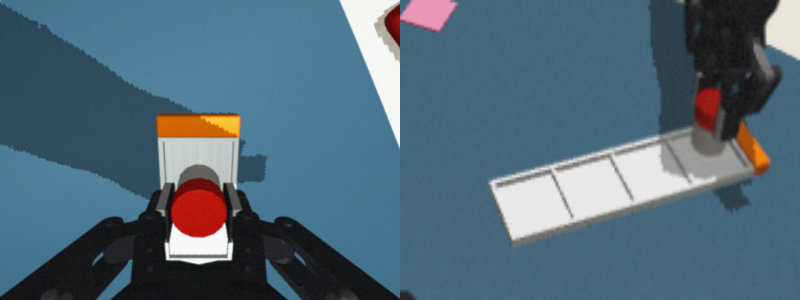

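The red pot hangs upright over the orange-end compartment (scene crop at 710,125). Lowering and releasing.

```bash
python3 -m creep '0 0.01 0 0.05 0;0 0.01 0 0.08 0;0 0.01 0 0.1 0;0 0.01 0 0.105 0;0 0.01 0 0.105 0'; python3 -m creep '0.2 0 0 0 0;0.4 0 0 0 0;0.7 0 0 0 0;1 0 0 0 0;1 0 0 0 0;1 0 0 0 0;1 0 0 0 0;1 0 0 0 0'; python3 -m creep '1 0 0 -0.1 0;1 0 0 -0.3 0;1 0 0 -0.5 0;1 0 0 -0.7 0;1 0 0 -0.7 0';python3 go.py B blue 0.15
```

```text
clock: 13.3
eef_pos: [0.4539, 0.2608, 0.0481]
tool_rot: [0.291, 0.957, 0.0, 0.0]
ft_force: [0.9, 0.1, -1.2]
grip_width: 0.034
grasp_force: 59.9
clock: 14.3
eef_pos: [0.4538, 0.2608, 0.0481]
tool_rot: [0.291, 0.957, -0.0, -0.0]
ft_force: [0.3, 0.4, 0.3]
grip_width: 0.0853
grasp_force: 0.0
clock: 14.92
eef_pos: [0.4558, 0.262, 0.1569]
tool_rot: [0.291, 0.957, 0.003, 0.002]
ft_force: [-0.2, 0.1, -0.5]
grip_width: 0.0855
grasp_force: 0.0
[-2.496 -2.157  0.04 ] turn -0.205 j [ 0.52  0.35 -0.11  1.11  0.    1.11] [0.4558 0.262  0.1569] 0.08546672156459638
```

```bash
python3 -m creep '1 -0.2 -0.18 0.01 0;1 -0.4 -0.36 0.02 0;1 -0.6 -0.54 0.03 0;1 -0.83 -0.72 0.04 0'; python3 -m creep '1 -0.2 -0.18 0 0;1 -0.4 -0.36 0 0;1 -0.6 -0.54 0 0;1 -0.83 -0.72 0 0'; python3 -m creep '1 -0.2 -0.18 0 -0.04;1 -0.4 -0.36 0 -0.08;1 -0.6 -0.54 0 -0.12;1 -0.83 -0.72 0 -0.16;1 -0.83 -0.72 0 -0.205;1 -0.83 -0.72 0 -0.205';python3 go.py B blue 0.048;python3 - <<'E'
from h import *
b=camera("scene")
cv2.imwrite("pics/p2.png",cv2.resize(b[180:300,210:400,::-1],(400,300)))
E
```

```text
clock: 15.42
eef_pos: [0.4967, 0.1006, 0.1466]
tool_rot: [0.291, 0.957, -0.0, -0.001]
ft_force: [0.7, -0.4, 0.2]
grip_width: 0.085
grasp_force: 0.0
clock: 15.92
eef_pos: [0.5399, -0.0584, 0.1466]
tool_rot: [0.291, 0.957, -0.0, -0.001]
ft_force: [0.7, 0.5, 0.2]
grip_width: 0.0852
grasp_force: 0.0
clock: 16.68
eef_pos: [0.583, -0.2166, 0.1461]
tool_rot: [-0.025, 1.0, 0.0, -0.001]
ft_force: [-0.4, 0.4, -0.3]
grip_width: 0.0854
grasp_force: 0.0
[-0.026  0.008  0.654] turn -0.001 j [-0.36  0.54  0.17  1.2   0.   -0.41] [ 0.583  -0.2166  0.1461] 0.08536401815863624
```

View pics/p2.png

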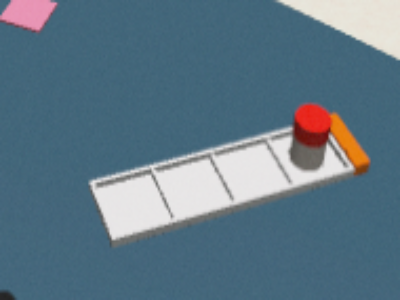

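The red pot stands flat in the orange-end compartment (310,140). Next is blue.

```bash
python3 -m creep '1 -0.026 0.008 0.15 0;1 -0.026 0.008 0.3 0;1 -0.026 0.008 0.45 0;1 -0.026 0.008 0.6 0;1 -0.026 0.008 0.65 0;1 -0.026 0.008 0.65 0'; python3 -m creep '0 0 0 0 0;0 0 0 0 0;0 0 0 0 0;0 0 0 0 0;0 0 0 0 0;0 0 0 0 0;0 0 0 0 0;0 0 0 0 0'; python3 -m creep '0 0 0 -0.1 0;0 0 0 -0.3 0;0 0 0 -0.5 0;0 0 0 -0.7 0;0 0 0 -0.7 0'; python3 go.py S blue 0.15
```

```text
clock: 17.48
eef_pos: [0.5872, -0.2143, 0.0494]
tool_rot: [-0.027, 1.0, 0.0, -0.001]
ft_force: [-0.5, 0.7, -0.7]
grip_width: 0.0854
grasp_force: 0.0
clock: 18.48
eef_pos: [0.5883, -0.2152, 0.0508]
tool_rot: [-0.027, 1.0, -0.0, 0.001]
ft_force: [-0.7, 0.5, 6.0]
grip_width: 0.0335
grasp_force: 60.0
clock: 19.1
eef_pos: [0.5892, -0.2155, 0.1579]
tool_rot: [-0.027, 1.0, -0.001, 0.003]
ft_force: [1.5, 0.3, -0.8]
grip_width: 0.0337
grasp_force: 59.8
[0.404 2.974 0.044] turn 0.205 j [-0.35  0.54  0.2   1.22  0.   -0.4 ] [ 0.5892 -0.2155  0.1579] 0.033664825763074724
```

```bash
python3 -m creep '0 0.03 0.2 0 0;0 0.06 0.4 0 0;0 0.09 0.6 0 0;0 0.12 0.8 0 0;0 0.14 1 0 0'; python3 -m creep '0 0.03 0.2 0 0;0 0.06 0.4 0 0;0 0.09 0.6 0 0;0 0.12 0.8 0 0;0 0.14 1 0 0'; python3 -m creep '0 0.03 0.2 0 0.04;0 0.06 0.4 0 0.08;0 0.09 0.6 0 0.12;0 0.12 0.8 0 0.16;0 0.125 0.97 0 0.205;0 0.125 0.97 0 0.205;0 0.125 0.97 0 0.205'; python3 go.py S blue 0.0485
```

```text
clock: 19.73
eef_pos: [0.5571, -0.0652, 0.1531]
tool_rot: [-0.027, 1.0, 0.0, -0.002]
ft_force: [-0.1, 0.7, -0.1]
grip_width: 0.0341
grasp_force: 59.9
clock: 20.35
eef_pos: [0.5281, 0.0832, 0.1531]
tool_rot: [-0.027, 1.0, -0.0, -0.001]
ft_force: [-0.2, 0.4, -0.9]
grip_width: 0.0344
grasp_force: 59.9
clock: 21.22
eef_pos: [0.5024, 0.226, 0.1536]
tool_rot: [0.29, 0.957, -0.001, -0.001]
ft_force: [0.3, 0.5, -0.8]
grip_width: 0.0341
grasp_force: 59.9
[-0.012  0.015  0.701] turn 0.0 j [ 0.42  0.4  -0.03  1.14 -0.    1.01] [0.5024 0.226  0.1536] 0.034066939135255825
```

```bash
python3 -m creep '0 -0.012 0.01 0.1 0;0 -0.012 0.01 0.25 0;0 -0.012 0.01 0.4 0;0 -0.012 0.01 0.55 0;0 -0.012 0.01 0.62 0;0 -0.012 0.01 0.67 0;0 -0.012 0.01 0.7 0;0 -0.012 0.01 0.7 0'; python3 -m creep '0.2 0 0 0 0;0.4 0 0 0 0;0.7 0 0 0 0;1 0 0 0 0;1 0 0 0 0;1 0 0 0 0;1 0 0 0 0;1 0 0 0 0'; python3 -m creep '1 0 0 -0.1 0;1 0 0 -0.3 0;1 0 0 -0.5 0;1 0 0 -0.7 0;1 0 0 -0.7 0';python3 go.py B green 0.15
```

```text
clock: 22.22
eef_pos: [0.5056, 0.227, 0.0498]
tool_rot: [0.291, 0.957, 0.0, 0.0]
ft_force: [0.5, -0.1, -0.7]
grip_width: 0.034
grasp_force: 59.9
clock: 23.22
eef_pos: [0.5053, 0.227, 0.0496]
tool_rot: [0.291, 0.957, -0.0, -0.0]
ft_force: [-0.2, -0.1, -0.1]
grip_width: 0.0854
grasp_force: 0.0
clock: 23.85
eef_pos: [0.5075, 0.2279, 0.1585]
tool_rot: [0.291, 0.957, 0.002, 0.003]
ft_force: [0.9, 0.5, 0.6]
grip_width: 0.0853
grasp_force: 0.0
[-1.773 -2.423  0.048] turn -0.205 j [ 0.42  0.4  -0.02  1.14 -0.    1.01] [0.5075 0.2279 0.1585] 0.08528412944037977
```

```bash
python3 -m creep '1 -0.15 -0.2 0.01 0;1 -0.3 -0.4 0.02 0;1 -0.45 -0.6 0.03 0;1 -0.59 -0.81 0.04 0'; python3 -m creep '1 -0.15 -0.2 0 0;1 -0.3 -0.4 0 0;1 -0.45 -0.6 0 0;1 -0.59 -0.81 0 0'; python3 -m creep '1 -0.15 -0.2 0 -0.04;1 -0.3 -0.4 0 -0.08;1 -0.45 -0.6 0 -0.12;1 -0.59 -0.8 0 -0.16;1 -0.59 -0.8 0 -0.205;1 -0.59 -0.8 0 -0.205;1 -0.59 -0.8 0 -0.205';python3 go.py B green 0.048
```

```text
clock: 24.35
eef_pos: [0.5107, 0.0756, 0.1479]
tool_rot: [0.291, 0.957, -0.0, -0.0]
ft_force: [-0.1, 0.3, 1.1]
grip_width: 0.0854
grasp_force: 0.0
clock: 24.85
eef_pos: [0.5166, -0.0746, 0.1479]
tool_rot: [0.291, 0.957, -0.0, -0.001]
ft_force: [0.4, 0.2, -0.3]
grip_width: 0.0857
grasp_force: 0.0
clock: 25.72
eef_pos: [0.5234, -0.2219, 0.1482]
tool_rot: [-0.026, 1.0, 0.0, -0.0]
ft_force: [0.2, 0.6, -0.9]
grip_width: 0.0857
grasp_force: 0.0
[-0.018 -0.002  0.668] turn -0.001 j [-0.4   0.44  0.01  1.14  0.   -0.45] [ 0.5234 -0.2219  0.1482] 0.08573644095778409
```

```bash
python3 -m creep '1 -0.015 0 0.15 0;1 -0.015 0 0.3 0;1 -0.015 0 0.45 0;1 -0.015 0 0.6 0;1 -0.015 0 0.66 0;1 -0.015 0 0.66 0'; python3 -m creep '0 0 0 0 0;0 0 0 0 0;0 0 0 0 0;0 0 0 0 0;0 0 0 0 0;0 0 0 0 0;0 0 0 0 0;0 0 0 0 0'; python3 -m creep '0 0 0 -0.1 0;0 0 0 -0.3 0;0 0 0 -0.5 0;0 0 0 -0.7 0;0 0 0 -0.7 0'; python3 go.py S green 0.15
```

```text
clock: 26.48
eef_pos: [0.5257, -0.2217, 0.0492]
tool_rot: [-0.027, 1.0, 0.0, -0.001]
ft_force: [0.7, 0.1, 0.2]
grip_width: 0.0852
grasp_force: 0.0
clock: 27.48
eef_pos: [0.5268, -0.2226, 0.0507]
tool_rot: [-0.027, 1.0, -0.0, 0.001]
ft_force: [0.4, 0.4, 6.1]
grip_width: 0.0341
grasp_force: 59.8
clock: 28.1
eef_pos: [0.5277, -0.223, 0.1577]
tool_rot: [-0.027, 1.0, -0.001, 0.003]
ft_force: [1.0, 0.3, -0.2]
grip_width: 0.0337
grasp_force: 59.7
[-0.339  2.754  0.046] turn 0.205 j [-0.4   0.44  0.03  1.16 -0.   -0.45] [ 0.5277 -0.223   0.1577] 0.033667108288151684
```

```bash
python3 -m creep '0 -0.02 0.2 0 0;0 -0.05 0.4 0 0;0 -0.07 0.6 0 0;0 -0.09 0.8 0 0;0 -0.11 0.92 0 0'; python3 -m creep '0 -0.02 0.2 0 0;0 -0.05 0.4 0 0;0 -0.07 0.6 0 0;0 -0.09 0.8 0 0;0 -0.11 0.92 0 0'; python3 -m creep '0 -0.02 0.2 0 0.04;0 -0.05 0.4 0 0.08;0 -0.07 0.6 0 0.12;0 -0.09 0.8 0 0.16;0 -0.12 0.91 0 0.205;0 -0.12 0.91 0 0.205;0 -0.12 0.91 0 0.205'; python3 go.py S green 0.0485
```

```text
clock: 28.72
eef_pos: [0.5342, -0.0822, 0.1534]
tool_rot: [-0.027, 1.0, 0.0, -0.001]
ft_force: [-0.4, 0.8, -1.7]
grip_width: 0.0345
grasp_force: 59.9
clock: 29.35
eef_pos: [0.5439, 0.0561, 0.1539]
tool_rot: [-0.027, 1.0, -0.0, -0.001]
ft_force: [0.8, -0.2, -1.1]
grip_width: 0.0339
grasp_force: 59.9
clock: 30.22
eef_pos: [0.5547, 0.1915, 0.1542]
tool_rot: [0.29, 0.957, -0.001, -0.0]
ft_force: [0.1, 0.2, 0.0]
grip_width: 0.0341
grasp_force: 59.9
[-0.007  0.011  0.705] turn 0.0 j [ 0.33  0.47  0.07  1.18 -0.    0.92] [0.5547 0.1915 0.1542] 0.03408907295682813
```

```bash
python3 -m creep '0 -0.007 0.01 0.1 0;0 -0.007 0.01 0.25 0;0 -0.007 0.01 0.4 0;0 -0.007 0.01 0.55 0;0 -0.007 0.01 0.62 0;0 -0.007 0.01 0.67 0;0 -0.007 0.01 0.705 0;0 -0.007 0.01 0.705 0'; python3 -m creep '0.2 0 0 0 0;0.4 0 0 0 0;0.7 0 0 0 0;1 0 0 0 0;1 0 0 0 0;1 0 0 0 0;1 0 0 0 0;1 0 0 0 0'; python3 -m creep '1 0 0 -0.1 0;1 0 0 -0.3 0;1 0 0 -0.5 0;1 0 0 -0.7 0;1 0 0 -0.7 0';python3 go.py B yellow 0.15
```

```text
clock: 31.22
eef_pos: [0.5567, 0.193, 0.0489]
tool_rot: [0.291, 0.957, 0.0, 0.0]
ft_force: [0.1, -0.1, -0.7]
grip_width: 0.0342
grasp_force: 59.9
clock: 32.22
eef_pos: [0.5566, 0.193, 0.0488]
tool_rot: [0.291, 0.957, -0.0, -0.0]
ft_force: [0.2, 0.4, -0.1]
grip_width: 0.0851
grasp_force: 0.0
clock: 32.85
eef_pos: [0.5589, 0.1938, 0.158]
tool_rot: [0.291, 0.957, 0.002, 0.003]
ft_force: [1.3, -0.8, -0.1]
grip_width: 0.0852
grasp_force: 0.0
[-1.046 -2.649  0.042] turn -0.205 j [ 0.33  0.47  0.08  1.18 -0.    0.92] [0.5589 0.1938 0.158 ] 0.08520176133545396
```

```bash
python3 -m creep '1 -0.09 -0.22 0.01 0;1 -0.18 -0.44 0.02 0;1 -0.27 -0.66 0.03 0;1 -0.35 -0.88 0.04 0'; python3 -m creep '1 -0.09 -0.22 0 0;1 -0.18 -0.44 0 0;1 -0.27 -0.66 0 0;1 -0.35 -0.88 0 0'; python3 -m creep '1 -0.09 -0.22 0 -0.04;1 -0.18 -0.44 0 -0.08;1 -0.27 -0.66 0 -0.12;1 -0.35 -0.88 0 -0.16;1 -0.35 -0.88 0 -0.205;1 -0.35 -0.88 0 -0.205;1 -0.35 -0.88 0 -0.205';python3 go.py B yellow 0.048; python3 - <<'E'
from h import *
a=camera("wrist");b=camera("scene")
cv2.imwrite("pics/p3.png",np.hstack([cv2.resize(a[...,::-1],(400,300)),cv2.resize(b[180:300,210:400,::-1],(400,300))]))
E
```

```text
clock: 33.35
eef_pos: [0.5259, 0.053, 0.1471]
tool_rot: [0.291, 0.957, -0.0, -0.001]
ft_force: [0.2, 0.3, -0.6]
grip_width: 0.0855
grasp_force: 0.0
clock: 33.85
eef_pos: [0.496, -0.0857, 0.1472]
tool_rot: [0.291, 0.957, -0.0, -0.001]
ft_force: [0.5, 0.4, 0.1]
grip_width: 0.0854
grasp_force: 0.0
clock: 34.72
eef_pos: [0.4667, -0.2232, 0.1475]
tool_rot: [-0.026, 1.0, 0.0, -0.0]
ft_force: [-0.2, -0.6, -1.2]
grip_width: 0.0853
grasp_force: 0.0
[-0.009 -0.004  0.663] turn -0.001 j [-0.45  0.35 -0.14  1.09  0.   -0.5 ] [ 0.4667 -0.2232  0.1475] 0.08534665238947006
```

View pics/p3.png

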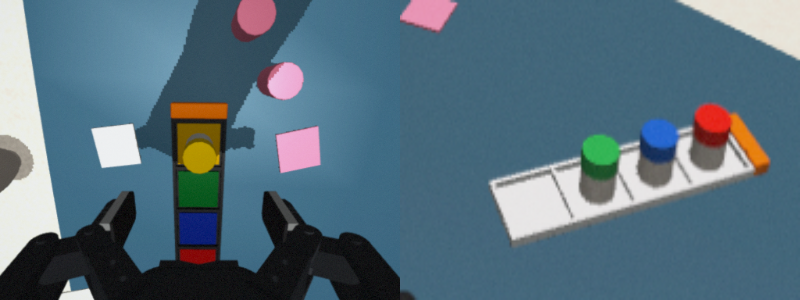

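Red, blue and green stand in their compartments (scene crop 710,140, 658,155 and 600,170). The yellow lid (wrist 200,157) is centred between the fingers, and the pink pots are clear of them.

```bash
python3 -c "
from h import *
print(plane([[256,201.5]],camera_params('wrist'),.052))"
python3 -m creep '1 -0.01 0 0.15 0;1 -0.01 0 0.3 0;1 -0.01 0 0.45 0;1 -0.01 0 0.6 0;1 -0.01 0 0.66 0;1 -0.01 0 0.66 0'; python3 -m creep '0 0 0 0 0;0 0 0 0 0;0 0 0 0 0;0 0 0 0 0;0 0 0 0 0;0 0 0 0 0;0 0 0 0 0;0 0 0 0 0'; python3 -m creep '0 0 0 -0.1 0;0 0 0 -0.3 0;0 0 0 -0.5 0;0 0 0 -0.7 0;0 0 0 -0.7 0'; python3 go.py S yellow 0.15
```

```text
[[ 0.46500459 -0.22053433]]
clock: 35.58
eef_pos: [0.4682, -0.2231, 0.0485]
tool_rot: [-0.027, 1.0, 0.0, -0.001]
ft_force: [0.4, 1.3, -0.0]
grip_width: 0.0854
grasp_force: 0.0
clock: 36.58
eef_pos: [0.4692, -0.2239, 0.0499]
tool_rot: [-0.027, 1.0, -0.0, 0.001]
ft_force: [-0.4, 0.7, 5.2]
grip_width: 0.0338
grasp_force: 59.6
clock: 37.2
eef_pos: [0.4701, -0.2243, 0.1569]
tool_rot: [-0.027, 1.0, -0.001, 0.003]
ft_force: [1.4, -0.1, -0.1]
grip_width: 0.0343
grasp_force: 59.7
[-1.054  2.495  0.044] turn 0.205 j [-0.45  0.34 -0.12  1.11 -0.   -0.5 ] [ 0.4701 -0.2243  0.1569] 0.03425468028678026
```

```bash
python3 -m creep '0 -0.08 0.2 0 0;0 -0.17 0.4 0 0;0 -0.25 0.6 0 0;0 -0.35 0.83 0 0;0 -0.35 0.83 0 0'; python3 -m creep '0 -0.08 0.2 0 0;0 -0.17 0.4 0 0;0 -0.25 0.6 0 0;0 -0.35 0.83 0 0;0 -0.35 0.83 0 0'; python3 -m creep '0 -0.08 0.2 0 0.04;0 -0.17 0.4 0 0.08;0 -0.25 0.6 0 0.12;0 -0.35 0.83 0 0.16;0 -0.35 0.83 0 0.205;0 -0.35 0.83 0 0.205;0 -0.35 0.83 0 0.205'; python3 go.py S yellow 0.0485
```

```text
clock: 37.83
eef_pos: [0.5141, -0.0942, 0.1527]
tool_rot: [-0.029, 1.0, 0.0, -0.001]
ft_force: [0.7, -1.0, -0.6]
grip_width: 0.0339
grasp_force: 59.9
clock: 38.45
eef_pos: [0.56, 0.0321, 0.1529]
tool_rot: [-0.028, 1.0, -0.0, -0.001]
ft_force: [-0.4, 0.7, -1.4]
grip_width: 0.0343
grasp_force: 60.0
clock: 39.33
eef_pos: [0.6054, 0.1565, 0.1534]
tool_rot: [0.291, 0.957, -0.0, -0.0]
ft_force: [0.4, 0.4, -1.2]
grip_width: 0.0342
grasp_force: 60.0
[-0.01   0.018  0.699] turn -0.0 j [ 0.25  0.54  0.19  1.22 -0.    0.84] [0.6054 0.1565 0.1534] 0.034201493216609265
```

```bash
python3 -m creep '0 -0.01 0.015 0.1 0;0 -0.01 0.015 0.25 0;0 -0.01 0.015 0.4 0;0 -0.01 0.015 0.55 0;0 -0.01 0.015 0.62 0;0 -0.01 0.015 0.67 0;0 -0.01 0.015 0.7 0;0 -0.01 0.015 0.7 0'; python3 -m creep '0.2 0 0 0 0;0.4 0 0 0 0;0.7 0 0 0 0;1 0 0 0 0;1 0 0 0 0;1 0 0 0 0;1 0 0 0 0;1 0 0 0 0'; python3 -m creep '1 0 0 -0.1 0;1 0 0 -0.3 0;1 0 0 -0.5 0;1 0 0 -0.7 0;1 -0.3 0 -0.9 0;1 -0.3 -0.2 -0.9 0;1 -0.3 -0.4 -0.9 0;1 -0.3 -0.4 -0.9 0;1 -0.3 -0.4 -0.9 0'; python3 - <<'E'
from h import *
a=camera("wrist");b=camera("scene")
cv2.imwrite("pics/p4.png",np.hstack([cv2.resize(a[...,::-1],(400,300)),cv2.resize(b[180:300,210:400,::-1],(400,300))]))
for c in("scene","side"):
  camera(c)
  m=np.array([.5307,.2094]);t=np.radians(146.2);u=np.array([np.cos(t),np.sin(t)]);v=np.array([-u[1],u[0]])
  for k in HUE: print(c,k,[(((p:=np.array(d["at"]))[:2]-m)@np.c_[u,v]*1000).round(1).tolist()+[round(p[2],3),round(d["conf"],2)] for d in spot_point("pot_"+k,c) if d["at"][1]>0])
E
```

```text
clock: 40.33
eef_pos: [0.6084, 0.1589, 0.0491]
tool_rot: [0.291, 0.957, 0.0, 0.0]
ft_force: [0.4, 0.7, -0.8]
grip_width: 0.0343
grasp_force: 60.0
clock: 41.32
eef_pos: [0.6082, 0.1589, 0.0488]
tool_rot: [0.291, 0.957, -0.0, -0.0]
ft_force: [0.8, 0.0, 0.9]
grip_width: 0.0856
grasp_force: 0.0
clock: 42.45
eef_pos: [0.6127, 0.0843, 0.1849]
tool_rot: [0.291, 0.957, 0.001, 0.001]
ft_force: [0.4, 0.4, -0.8]
grip_width: 0.0855
grasp_force: 0.0
scene red [[92.8, 0.5, np.float64(0.007), 0.77], [-0.1, 0.8, np.float64(-0.002), 0.58]]
scene yellow [[-90.5, -0.4, np.float64(0.005), 0.96]]
scene green [[-26.6, 0.9, np.float64(0.003), 0.67]]
scene blue [[30.0, -0.5, np.float64(0.0), 0.97]]
side red [[87.0, -2.9, np.float64(0.005), 0.64]]
side yellow [[-89.2, 0.4, np.float64(0.003), 0.7]]
side green [[-27.8, 2.8, np.float64(0.001), 0.59]]
side blue [[29.2, -0.9, np.float64(0.004), 0.73]]
```

View pics/p4.png

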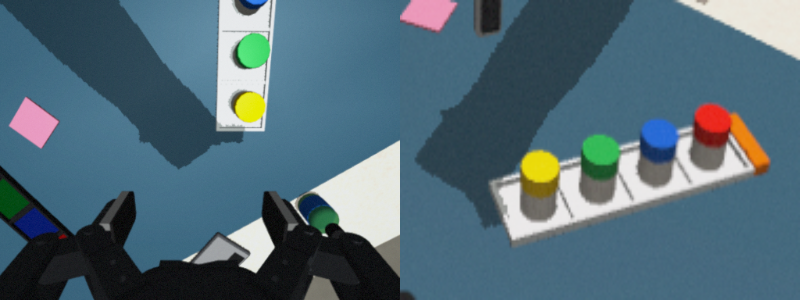

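All four pots stand upright and centred (scene crop: yellow 540,190, green 600,170, blue 658,155, red 710,140), and the gripper is clear of them.

```bash
python3 -c "
from workcell import *
print(ticket.job_done())"
```

```text
the job is handed in; nothing more can be done
None
```

All four pots stand upright in the silver tray in reverse order (red at the orange end, then blue, green, yellow); I handed the job in at about 43 s, and the hand-in call returned no verdict.

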